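Click the caddy lid shut all round

TASK

Press down on the orange rim of the gray caddy's lid, going round it until all four sections have clicked shut and stay down. Only press with the fingers, and do not lift, tip or shove the caddy, and leave the paperweight, the stamp and the pencil tray with its pencil where they are. Finish with the hand clear of everything.

Things in the scene. Friction and masses are not known exactly. Their poses are not given: they have to be found in the camera images.
- caddy: gray plastic desk caddy, loose, about 1 kg, 136 (x) by 186 (y) by 68 mm high over its shut lid. Origin: centre of its underside, on the desk; z up, y along its long side, -x the long side facing the robot. Its white lid panel and lid corners top out 65 mm above the desk. The lid rim is four orange sections that slide straight down.
- rim_near (a joint): orange rim section, long section on the -x side of the lid, 30 (x) by 116 (y) mm, centred 50 mm to -x of the caddy origin (caddy axes). Value in m pressed down: 0 = up (top 76 mm above the desk), 0.008 = shut (68 mm, 3 mm above the white panel). Resists with up to 9 N, snaps over at 0.004: let go earlier and it springs up, beyond it pulls itself shut and stays. Starts up.
- rim_near_top (a point): middle of the flat top face of the near rim section; moves with it (z 0.076 up, 0.068 shut)
- rim_far (a joint): orange rim section, long section on the +x side of the lid, 30 (x) by 116 (y) mm, centred 50 mm to +x of the caddy origin (caddy axes). Value in m pressed down: 0 = up (top 76 mm above the desk), 0.008 = shut (68 mm, 3 mm above the white panel). Resists with up to 9 N, snaps over at 0.004: let go earlier and it springs up, beyond it pulls itself shut and stays. May already be shut at the start.
- rim_far_top (a point): middle of the flat top face of the far rim section; moves with it (z 0.076 up, 0.068 shut)
- rim_left (a joint): orange rim section, short section on the +y side of the lid, 66 (x) by 30 (y) mm, centred 75 mm to +y of the caddy origin (caddy axes). Value in m pressed down: 0 = up (top 76 mm above the desk), 0.008 = shut (68 mm, 3 mm above the white panel). Resists with up to 9 N, snaps over at 0.004: let go earlier and it springs up, beyond it pulls itself shut and stays. Starts up.
- rim_left_top (a point): middle of the flat top face of the left rim section; moves with it (z 0.076 up, 0.068 shut)
- rim_right (a joint): orange rim section, short section on the -y side of the lid, 66 (x) by 30 (y) mm, centred 75 mm to -y of the caddy origin (caddy axes). Value in m pressed down: 0 = up (top 76 mm above the desk), 0.008 = shut (68 mm, 3 mm above the white panel). Resists with up to 9 N, snaps over at 0.004: let go earlier and it springs up, beyond it pulls itself shut and stays. May already be shut at the start.
- rim_right_top (a point): middle of the flat top face of the right rim section; moves with it (z 0.076 up, 0.068 shut)
- paperweight: green glass dome paperweight, 70 mm across, 43 mm high, loose beside the caddy; origin at the centre of its underside. Leave alone.
- stamp: blue hand stamp with a knob handle, 26 by 50 mm foot, 60 mm high, loose beside the caddy; origin at the centre of its underside. Leave alone.
- tray: aluminium pencil tray, 75 by 210 mm, 16 mm high, loose beyond the caddy; origin at the centre of its underside. Leave alone.
- pencil: green pencil, 7.5 mm thick, 180 mm long, lying in the tray; origin under its middle. Leave alone.
Not all that is in view belongs to the job. There is more than one size of the caddy; the one meant has the size given above.

How it is judged:
At the end, for the whole second after the job is handed in: All four rim sections are pressed at least 6.8 of their 8 mm (clicked shut), the caddy stands level and at rest within 25 mm of where it started, the paperweight, stamp and tray are within 15 mm and the pencil within 20 mm of theirs (value of joint each of rim_near, rim_far, rim_left, rim_right above 0.0068 m and distance of caddy from where it was at the start of the episode below 0.025 m and angle between caddy's own z axis and vertical below 0.05 rad and linear speed of caddy below 0.02 m/s and distance of each of paperweight, stamp, tray from where it was at the start of the episode below 0.015 m and distance of pencil from where it was at the start of the episode below 0.02 m); the robot touches nothing.
It fails at once if the caddy is pressed with the arm or the gripper's body instead of the fingers (contact force between the arm and caddy above 3 N).
It fails at once if the caddy is lifted or carried (height (world z) of caddy above 0.01 m).
It fails at once if the caddy is tipped (angle between caddy's own z axis and vertical above 0.12 rad).
It fails at once if the caddy is shoved more than 25 mm (distance of caddy from where it was at the start of the episode above 0.025 m).
It fails at once if the paperweight, stamp, tray or pencil is moved or lifted (distance of any of paperweight, stamp, tray from where it was at the start of the episode above 0.015 m or distance of pencil from where it was at the start of the episode above 0.02 m).
It also fails if it takes over 45 s, if anything falls off the work surface, if the arm or the gripper's body presses on something with over 40 N, if the wrist force passes 120 N, or if a joint passes its speed limit or range.

ROBOT

A 7-joint arm with a two-finger parallel gripper is mounted at the origin on the work surface. World frame = base frame: x ahead of the robot, y to its left, z up, the work surface at z = 0. Lengths are in m, angles in rad, forces in N, time in s.
With the tool pointing down it reaches from about 0.425 to 0.875 m from the base axis. Payload 4.7 kg.
Tool frame: the origin (TCP) lies at the centre of the arm's flange, where the gripper is bolted on; the fingertips stand 173 mm ahead of it and the grasp point (between the pads) lies 155 mm ahead of it (r.grip_depth is the distance from the TCP to the grasp point, in m); z points along the fingers, y is the line along which they close (so a half turn about z gives the same grasp; the last joint's range is limited). The gripper opens to 85 mm and grips with 20 to 120 N. Pads are 22 mm wide; open, the fingers measure 114 mm over their backs; the gripper's body (76 mm by 85 mm) begins 54 mm behind the grasp point. The pads swing forward as they close: fully open they stand 13 mm farther back than shut.
Start: joints at [0.014, 0.321, -0.07, 1.45, 0.023, 1.371, -0.057], TCP at [0.65, -0, 0.405] pointing down, gripper open.
Joint ranges: [-2.86, 2.86], [-0.3, 2.09], [-1.38, 1.24], [0.06, 2.45], [-1.56, 4.7], [0.09, 2.05], [-2.69, 2.69]. Speed limits (rad/s): [2.57, 2.57, 3.14, 3.14, 3.14, 3.14, 3.14].

INTERFACE

Orientations are given as a rotation vector (axis times angle).
In Python, from station import r gives the robot as it stands.
- The arm moves only by the tool move_arm, never from a script. Its argument "deltas" is a list of rows, each a list of 6 numbers: the shift along the tool's x, y, z in mm, then the turn, a rotation vector about the tool's x, y, z in degrees. In form: [[dx, dy, dz, wx, wy, wz], ...]. A call has 1 to 12 rows; each row is the pose to reach, as a shift and turn from the pose commanded when the call began, along the tool's axes at that moment; what a row does not reach only later rows make up. A row lasts 1/8 s, in which the tool goes at most 62.5 mm and 10.7 degrees, less where a joint would pass 70% of its speed; a pose out of reach is approached as far as the arm can. A call with a gripper value outside its range is refused whole. "gripper" is the finger opening in mm, from 0 to 85.4, set as the call begins (left out, the last holds). The fingers move at their own pace and stop on an object; "force" is the grip in N (left out, the last holds). Time passes only in rows, so rows that repeat a pose let the fingers close. It gives the time, the measured TCP pose, the force, the opening and the grip force at its end, in the units of the state.
- r.state(): the state, without advancing time (a new reading comes with each control period).
- r.camera(name): name is "scene" or "side" or "wrist"; returns (picture, depth): 384x512x3 uint8, red, green, blue; 384x512 float32, m along the optical axis (not along the pixel's ray), 0 where there is no reading.
- r.calibration(name): a dict with "mtx" (3x3 intrinsics, pixels), "D" ([k1, k2, p1, p2, k3] as OpenCV has them; the pictures are not rectified), "world_to_cam" (4x4, takes a point from world to camera coordinates). Camera axes: x right, y up, looking along -z (the intrinsics and any distortion apply to the point x, -y, -z); pixel columns grow to the right and rows downward; lengths in m; the calibration is good to about 2 mm. A picture is of the moment at which its call begins: read the wrist's pose just before it. calibration takes no time and is no camera call; for the wrist camera it gives the pose at the moment of the call.
- r.job_done(): hands the job in; it is judged then, once.
Trained networks look in the newest picture that a camera, given by its name, has taken for a name from the list of things; names that differ only in an ending like _2 or _b are one class to them, and where a whole thing is asked for, a point or a joint stands for the part that bears it (a point fixed in the world has none). Each returns a list of dicts, best first, with "confidence" (0 to 1); they miss things now and then, are a little off and sometimes report something else, mostly with a low value. They report only what shows in the picture. A call takes as long as a camera call. They do not tell look-alikes from the thing itself.
- r.boxes_of(camera, query): "xy" ([column, row] in pixels, amid what is visible of it).
- r.pinpoint(camera, query): "xy" ([column, row] in pixels: a listed point, or the origin of a listed thing).
The state is a dict: "t": time; "joint_positions": joint angles; "joint_vel": joint speeds; "tau": joint torques, N m; "tool_pos": TCP position; "ee_rot": TCP orientation; "contact_force": force on the tool from outside, world axes, zero at the start; "torque": the same for the moment, N m; "grip_width": finger opening in m; "grip_force": force on a finger pad.
Only numpy, scipy, OpenCV 4.12 (cv2) and the standard library are available. Lean on these libraries where they do the work, as an engineer would, in place of code of your own. Each camera call takes 0.05 s, during which the arm holds its last target. There are 200 camera calls.

## Working session

There is one attempt and no reset: what is moved stays moved. The work goes in short steps, Python scripts to look and compute and a tool call to move; the robot and the scene stay as the last step left them, time stands still between calls to the robot, and variables do not carry over. Pictures are saved under pics/ and viewed, at most 10 in all, crops included, and the job is handed in when it is done.

Besides the shell and the picture viewer there is one more tool, called as a command line: name --pt "numbers of a row" for each row, then --argument value for the rest. move_arm: Moves the arm, as the interface text tells. Its arguments: {"type":"object","properties":{"deltas":{"type":"array","items":{"type":"array","items":{"type":"number"}}},"gripper":{"type":"number"},"force":{"type":"number"}},"required":["deltas"]}

```bash
mkdir -p pics; cat > h.py <<'E'
from station import r
import numpy as np, cv2
def cloud(name, depth, cal):
    h,w=depth.shape; v,u=np.mgrid[:h,:w]
    p=cv2.undistortPoints(np.stack([u,v],-1).reshape(-1,1,2).astype(np.float64),np.array(cal["mtx"],float),np.array(cal["D"],float)).reshape(h,w,2)
    c=np.stack([p[...,0]*depth,-p[...,1]*depth,-depth,np.ones_like(depth)],-1)
    return (c@np.linalg.inv(np.array(cal["world_to_cam"])).T)[...,:3]
E
python3 - <<'E'
from h import *
ims=[]
for n in ("scene","side"):
    cal=r.calibration(n); im,d=r.camera(n); np.savez(f"{n}.npz",im=im,P=cloud(n,d,cal),d=d); cv2.imwrite(f"pics/{n}0.png",im[...,::-1])
    for q in ("caddy","rim_near_top","rim_far_top","rim_left_top","rim_right_top"):
        print(n,q,[(np.round(b["xy"]),round(b["confidence"],2)) for b in r.pinpoint(n,q)])
print(r.state())
E
```

```text
scene caddy [(array([177., 131.]), 0.96), (array([160., 199.]), 0.93), (array([258., 206.]), 0.91)]
scene rim_near_top [(array([165., 168.]), 0.78), (array([269., 187.]), 0.66), (array([169., 107.]), 0.43)]
scene rim_far_top [(array([247., 203.]), 0.91), (array([141., 203.]), 0.55)]
scene rim_left_top [(array([177., 198.]), 0.88), (array([275., 210.]), 0.84)]
scene rim_right_top [(array([129., 173.]), 0.74), (array([160., 129.]), 0.53), (array([244., 179.]), 0.48)]
side caddy [(array([318., 291.]), 0.7), (array([223., 350.]), 0.63), (array([241., 226.]), 0.57)]
side rim_near_top [(array([291., 267.]), 0.97), (array([340., 263.]), 0.69), (array([222., 348.]), 0.62), (array([221., 208.]), 0.52)]
side rim_far_top [(array([226., 316.]), 0.98), (array([340., 264.]), 0.56), (array([254., 206.]), 0.54)]
side rim_left_top [(array([189., 333.]), 0.71), (array([306., 236.]), 0.55), (array([241., 193.]), 0.49)]
side rim_right_top [(array([256., 332.]), 0.78), (array([329., 296.]), 0.68), (array([237., 226.]), 0.6), (array([307., 238.]), 0.22)]
{'t': 0.6, 'joint_positions': array([ 0.01413741,  0.32097456, -0.07009112,  1.45050166,  0.02258395,
        1.37077383, -0.05688765]), 'joint_vel': array([ 0.00139187, -0.00279251,  0.00063857, -0.0005922 ,  0.00159529,
       -0.00092054, -0.00068511]), 'tau': array([ 3.29152699e-04, -4.93086648e+01, -3.81000051e-01, -3.14411902e+01,
        1.32939193e-02,  1.51366323e-03,  2.95996767e-05]), 'tool_pos': array([ 6.50005532e-01, -4.31324105e-05,  4.04764153e-01]), 'ee_rot': array([2.22138140e+00, 2.22134225e+00, 1.10217037e-04]), 'contact_force': array([ 0.42999453, -0.09674376,  0.93146703]), 'torque': array([-0.04114054, -0.03952951, -0.00941258]), 'grip_force': 0.0, 'grip_width': 0.08525279885597019}
```

View pics/scene0.png

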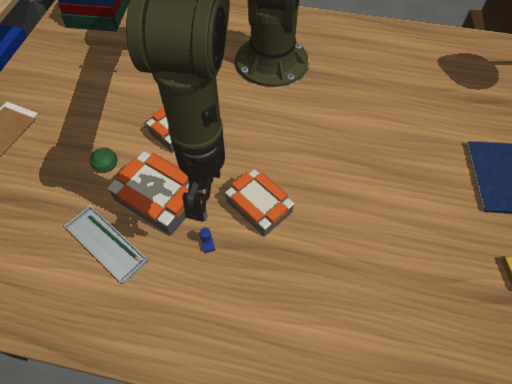

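View pics/side0.png

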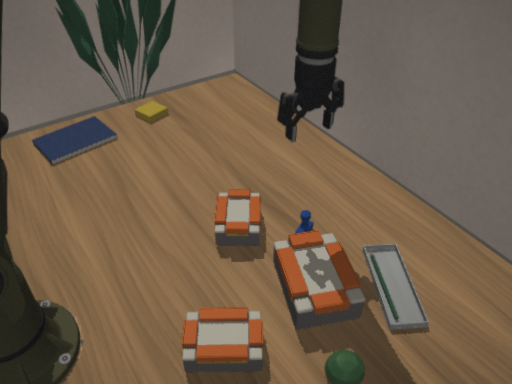

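Scene view: three caddies. The large one at about (152,190) in scene and (318,280) in side stands between the paperweight, stamp and tray, and is probably the target. The smaller ones are at (260,200) and (165,125) in scene. Next I measure them.

```bash
python3 - <<'E'
from h import *
for n in ("scene","side"):
    z=np.load(n+".npz"); P=z["P"]; im=z["im"]; d=z["d"]
    H=cv2.cvtColor(im,cv2.COLOR_RGB2HSV)
    ok=(d>0)&(P[...,2]>.05)&(P[...,2]<.09)&(np.hypot(P[...,0],P[...,1])>.25)&(P[...,0]<1.2)
    k,l,s,c=cv2.connectedComponentsWithStats(ok.astype(np.uint8))
    for i in range(1,k):
        if s[i,4]<150: continue
        q=P[l==i]; (cx,cy),wh,a=cv2.minAreaRect(q[:,:2].astype(np.float32)*1000)
        print(n,i,s[i],np.round([cx,cy,*wh,a],1), np.percentile(q[:,2],[5,50,95]).round(4))
        o=(l==i)&(H[...,0]<15)&(H[...,1]>150)
        kk,ll,ss,_=cv2.connectedComponentsWithStats(o.astype(np.uint8),connectivity=4)
        for j in range(1,kk):
            if ss[j,4]>15: 
                p=P[ll==j]; print("   orange",ss[j],p.mean(0).round(4),np.percentile(p[:,2],[10,50,90]).round(4))
    for nm,lo,hi in (("green",(40,60,20),(95,255,255)),("blue",(105,120,20),(130,255,255))):
        m=(cv2.inRange(H,lo,hi)>0)&(d>0)&(P[...,2]>.006)&(P[...,2]<.07)&(P[...,0]>.3)&(abs(P[...,1])<.5)
        kk,ll,ss,_=cv2.connectedComponentsWithStats(m.astype(np.uint8))
        for j in range(1,kk):
            if ss[j,4]>25: p=P[ll==j]; print(n,nm,p.min(0).round(3),p.max(0).round(3))
E
```

```text
scene 1 [ 58   0  63  18 730] [ -33.8 -590.5   78.1  188.8   28.5] [0.052  0.0711 0.0877]
   orange [ 58   0  63  17 584] [-0.0313 -0.5926  0.0674] [0.0538 0.0672 0.0812]
scene 7 [150 107  19  30 274] [ 354.3 -235.2   95.6   43.4   25.9] [0.0509 0.0557 0.0587]
   orange [151 107  18  30 256] [ 0.3563 -0.2306  0.0555] [0.0526 0.0557 0.0581]
scene 12 [ 108  151   81   76 3749] [ 548.1 -175.4  187.5  137.6   69. ] [0.0602 0.0659 0.0763]
   orange [146 153  42  63 903] [ 0.5316 -0.1395  0.0743] [0.0719 0.0749 0.077 ]
   orange [115 158  29  26 335] [ 0.5231 -0.2472  0.0669] [0.0648 0.0669 0.0688]
   orange [116 185  48  37 709] [ 0.6001 -0.192   0.066 ] [0.0612 0.067  0.0691]
scene 13 [230 172  34  50 597] [529.5  36.5 133.   61.5  26.3] [0.052  0.0562 0.0588]
   orange [231 172  33  50 562] [0.5298 0.0386 0.0561] [0.0537 0.0562 0.0584]
scene 15 [255 172  33  50 600] [507.7 101.4 134.4  62.1  26.4] [0.0521 0.0561 0.0586]
   orange [255 172  33  50 570] [0.5121 0.1014 0.0561] [0.054  0.0562 0.0583]
scene green [ 0.451 -0.378  0.006] [ 0.509 -0.316  0.044]
scene green [ 0.633 -0.321  0.006
[... 904 characters left out ...]
679 0.0695]
   orange [311 290  38  24 663] [ 0.5177 -0.2533  0.0655] [0.0566 0.0673 0.0694]
side 57 [ 199  307   64   39 1045] [ 356.9 -184.6   63.8  133.8   27.5] [0.0507 0.0566 0.0589]
   orange [200 307  47  14 593] [ 0.344  -0.165   0.0561] [0.054  0.0564 0.0579]
   orange [249 320  14  25 341] [ 0.3718 -0.2295  0.0572] [0.0553 0.0574 0.0589]
side 70 [ 182  319   66   42 1167] [ 295.2 -208.3   66.4  132.3   30.3] [0.0519 0.0567 0.0588]
   orange [ 182  320   66   41 1093] [ 0.2941 -0.2118  0.0565] [0.0545 0.0567 0.0584]
side green [ 0.632 -0.324  0.007] [ 0.708 -0.18   0.015]
side green [ 0.44  -0.386  0.009] [ 0.504 -0.324  0.047]
side blue [ 0.612 -0.045  0.007] [ 0.661 -0.021  0.061]
```

Only the large caddy matches the size: 188 x 137 mm, centre (0.548, -0.1765), yaw -21°. Its far and right sections are already shut (top at about 67 mm). Near and left are up (about 75.5 mm). I'll close the gripper and hover over left at (0.575, -0.1065), turned +21° about tool z.

move_arm --pt "-30 -20 0 0 0 5" --pt "-60 -40 20 0 0 10" --pt "-85 -60 50 0 0 15" --pt "-106 -75 80 0 0 21" --pt "-106 -75 105 0 0 21" --pt "-106 -75 120 0 0 21" --pt "-106 -75 132 0 0 21" --pt "-106 -75 132 0 0 21" --pt "-106 -75 132 0 0 21" --pt "-106 -75 132 0 0 21" --gripper 0 --force 40

```text
t: 1.85
tool_pos: [0.5754, -0.1059, 0.2736]
ee_rot: [2.588, 1.779, 0.002]
contact_force: [-0.2, -0.0, -0.9]
grip_width: -0.0001
grip_force: 0.0
```

```bash
python3 - <<'E'
from h import *
ims=[]
for n in ("side","wrist"):
    im,d=r.camera(n); ims.append(im)
cv2.imwrite("pics/hov.png",np.hstack([cv2.resize(ims[0][120:360,180:500],(400,300)),cv2.resize(ims[1],(400,300))])[...,::-1])
E
```

```text
(no output)
```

View pics/hov.png

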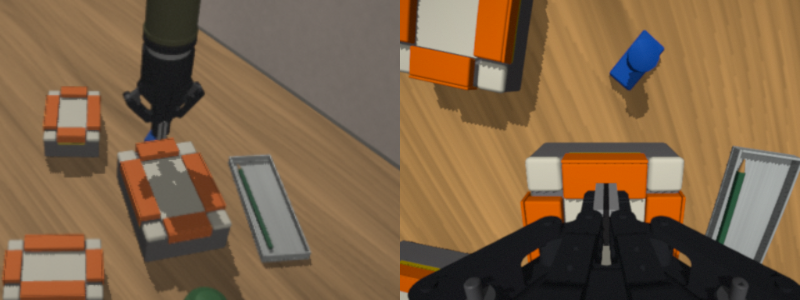

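The hand is aligned over the left section, with its fingers centred on that rim piece (wrist half, about (603,185)). I'll press.

move_arm --pt "0 0 12 0 0 0" --pt "0 0 20 0 0 0" --pt "0 0 23 0 0 0" --pt "0 0 25 0 0 0" --pt "0 0 27 0 0 0" --pt "0 0 28 0 0 0" --pt "0 0 29 0 0 0" --pt "0 0 30 0 0 0"

```text
t: 2.95
tool_pos: [0.5751, -0.106, 0.2425]
ee_rot: [2.589, 1.779, 0.0]
contact_force: [-0.2, 0.7, -0.5]
grip_width: -0.0001
grip_force: 0.0
```

move_arm --pt "0 0 1 0 0 0" --pt "0 0 2 0 0 0" --pt "0 0 2.5 0 0 0" --pt "0 0 2.5 0 0 0"

```text
t: 3.45
tool_pos: [0.5752, -0.1061, 0.2415]
ee_rot: [2.589, 1.779, 0.001]
contact_force: [-1.6, 0.5, 7.3]
grip_width: 0.0004
grip_force: 3.6
```

It bottomed out at 68.5 mm, so left is shut. Next I rise and move to near, which is -75 along tool x and -50 along tool y.

move_arm --pt "0 0 -15 0 0 0" --pt "0 0 -32 0 0 0" --pt "-35 -25 -32 0 0 0" --pt "-75 -51 -32 0 0 0" --pt "-75 -51 -25 0 0 0" --pt "-75 -51 -12 0 0 0" --pt "-75 -51 -9 0 0 0" --pt "-75 -51 -7 0 0 0" --pt "-75 -51 -5 0 0 0" --pt "-75 -51 -3 0 0 0" --pt "-75 -51 -2 0 0 0" --pt "-75 -51 -1 0 0 0"

```text
t: 4.95
tool_pos: [0.501, -0.1576, 0.2415]
ee_rot: [2.588, 1.78, 0.001]
contact_force: [-0.1, 0.6, 4.3]
grip_width: -0.0001
grip_force: 2.2
```

move_arm --pt "0 0 0.5 0 0 0" --pt "0 0 1 0 0 0" --pt "0 0 1.5 0 0 0" --pt "0 0 1.5 0 0 0"

```text
t: 5.45
tool_pos: [0.501, -0.1577, 0.2414]
ee_rot: [2.589, 1.779, 0.001]
contact_force: [-3.8, 1.5, 11.8]
grip_width: 0.0001
grip_force: 5.7
```

move_arm --pt "0 0 -20 0 0 0" --pt "0 0 -60 0 0 0" --pt "0 0 -110 0 0 0" --pt "0 0 -150 0 0 0" --pt "80 60 -170 0 0 0" --pt "120 80 -170 0 0 0" --pt "120 80 -170 0 0 0"

```text
t: 6.32
tool_pos: [0.6205, -0.0704, 0.4093]
ee_rot: [-2.583, -1.785, -0.003]
contact_force: [-0.3, 0.6, -0.5]
grip_width: -0.0003
grip_force: 0.0
```

```bash
python3 - <<'E'
from h import *
c=np.array([.548,-.1765]);X=np.array([.934,-.358]);Y=np.array([.358,.934])
for n in ("side","scene","wrist"):
    cal=r.calibration(n); im,d=r.camera(n); P=cloud(n,d,cal); cv2.imwrite(f"pics/{n}9.png",im[...,::-1])
    H=cv2.cvtColor(im,cv2.COLOR_RGB2HSV); o=(H[...,0]<15)&(H[...,1]>150)&(d>0)
    for k,(a,b) in dict(near=(-50,0),far=(50,0),left=(0,75),right=(0,-75)).items():
        q=P[...,:2]-(c+(a*X+b*Y)/1000)
        m=(np.abs(q@X)<(.012 if a else .03))&(np.abs(q@Y)<(.05 if a else .012))&(P[...,2]<.1)&(P[...,2]>.05)&o
        print(n,k,m.sum(),np.percentile(P[m][:,2],[10,50,90]).round(4) if m.any() else "")
    ok=(d>0)&(P[...,2]>.05)&(P[...,2]<.09)&(np.linalg.norm(P[...,:2]-c,axis=-1)<.14)
    print(cv2.minAreaRect(P[ok][:,:2].astype(np.float32)*1000))
print(r.state()["tool_pos"])
E
```

```text
side near 488 [0.0666 0.0681 0.0697]
side far 469 [0.0666 0.0683 0.0697]
side left 243 [0.0671 0.0686 0.0699]
side right 339 [0.0665 0.068  0.0696]
((548.7715454101562, -175.89218139648438), (191.96266174316406, 137.53407287597656), 68.92855834960938)
scene near 40 [0.0653 0.0673 0.069 ]
scene far 392 [0.0653 0.0674 0.0692]
scene left 232 [0.0655 0.0674 0.0691]
scene right 200 [0.0653 0.0675 0.0691]
((548.3502197265625, -175.39112854003906), (188.78326416015625, 136.9468994140625), 68.66502380371094)
wrist near 728 [0.0654 0.0663 0.0672]
wrist far 33 [0.0655 0.066  0.0671]
wrist left 1089 [0.0654 0.0662 0.0671]
wrist right 77 [0.0652 0.0661 0.067 ]
((548.26708984375, -172.64151000976562), (182.22225952148438, 136.71951293945312), 68.66310119628906)
[ 0.61858618 -0.07354307  0.40880381]
```

View pics/side9.png

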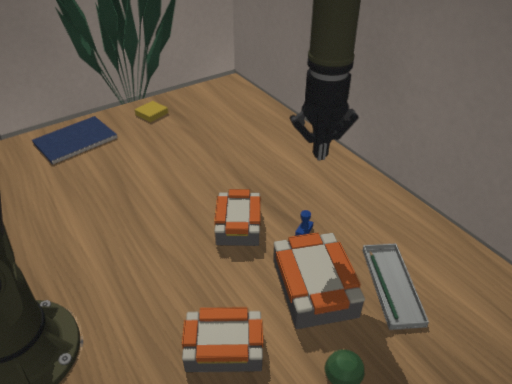

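All four sections read the same shut height in every camera, at about 68 mm in the side view. The side view shows the caddy (318,280) unmoved and the hand clear at (322,150).

```bash
python3 -c "
from station import r
print(r.job_done())"
```

```text
the job is handed in; nothing more can be done
None
```

I handed the job in with all four rim sections clicked shut: I pressed left and near, while far and right were already shut. The caddy hasn't moved measurably, the neighbouring things were not touched, and the hand is clear; the hand-in gave no verdict.

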